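Gauge the gap under a touch-panel console

TASK

Find the gap under the touch-panel console with the three gauge leaves: draw them from the stand thinnest first and try each flat on the desk, nose first under the console's front edge (about 30 mm in is enough, not home yet), until one binds against the edge. Then take the thickest leaf that went in by its head, push it fully home, straight, until the head stops against the console's front, and leave it there. The other leaves may stay anywhere, lying flat on the desk; leave the mouse, pen pot and module standing where they are.

Things in the scene. Friction and masses are not known exactly. Their poses are not given: they have to be found in the camera images.
- gap (a point): point on the desk (z = 0) below the middle of the console's front bottom edge; +x straight in under the console, y along the edge, z up. The gap from desk to edge is even all along and unknown: it clears the thin leaf by 1.5 mm or more, may or may not take the middle one, and never the thick one. Opening 316 mm wide (y -158 to 158 mm), 130 mm deep: all three leaves can lie in it side by side
- rig: fixed aluminium mount, origin and axes as the gap point: two end cheeks 160 mm deep, 20 mm thick, 46 mm tall at y = -172 and 172 mm, between which the console with its edge strips (strip_a, strip_b beneath it, one in front, unknown which; grey box with a touch panel on top, 316 mm wide, 150 mm deep, top 55 mm above the desk, square front edge) is rigidly clamped
- stand: black fixed stand, 236 mm wide: three roofed pockets open towards its +x, 47 to 49 mm wide, 44 mm deep, at y = -71.5, 0, 71.5 mm; roof top at 36 mm, no floor. Origin on the desk, middle of the open front. The roof covers the heads: grip a leaf by its blade and draw it straight out along +x by 45 mm or more before lifting
- thin: thin (and narrowest) leaf, 66 g: flat bare aluminium blade 110 mm long, 20 mm wide, 8 mm thick, square nose; light grey plastic block head 36 mm long, 40 wide, 24 tall at the tail; balances 35 to 48 mm ahead of the origin. Origin on the underside where blade meets head (z = 0 flat on the desk); +x along the blade to the nose, z up. Starts flat on the desk in any one of the stand's pockets, head inside, blade out
- middle: middle leaf, 118 g: flat bare aluminium blade 110 mm long, 28 mm wide, 12 mm thick, square nose; light grey plastic block head 36 mm long, 40 wide, 24 tall at the tail; balances 35 to 48 mm ahead of the origin. Origin on the underside where blade meets head (z = 0 flat on the desk); +x along the blade to the nose, z up. Starts flat on the desk in any one of the stand's pockets, head inside, blade out
- thick: thick (and widest) leaf, 189 g: flat bare aluminium blade 110 mm long, 36 mm wide, 16 mm thick, square nose; light grey plastic block head 36 mm long, 40 wide, 24 tall at the tail; balances 35 to 48 mm ahead of the origin. Origin on the underside where blade meets head (z = 0 flat on the desk); +x along the blade to the nose, z up. Starts flat on the desk in any one of the stand's pockets, head inside, blade out
- thin_nose (a point): underside of the thin leaf's nose, middle of the blade's end, 110 mm along +x from its origin
- middle_nose (a point): underside of the middle leaf's nose, middle of the blade's end, 110 mm along +x from its origin
- thick_nose (a point): underside of the thick leaf's nose, middle of the blade's end, 110 mm along +x from its origin
- mouse: black computer mouse, 105 x 58 x 33 mm, bystander; origin under its centre
- pot: black pen pot with two pens, 76 mm across, 150 mm tall over the pens, bystander; origin under its centre
- module: white and grey electronic module, 75 x 45 x 110 mm, standing, bystander; origin under its centre
Not all that is in view belongs to the job. Leave any brown, green or pink look-alike of the thick alone.

How it is judged:
On the way, in this order (a step that is already met when the one before it is completed fails the run):
1. the thin leaf's blade is at least 25 mm in under the console (x of thin_nose in the frame of gap above 0.025 m and height (world z) of thin_nose below 0.012 m and y of thin_nose in the frame of gap between -0.155 and 0.155 m), for 0.1 s.
2. the middle leaf is tried: its nose binds against the console's front edge (more than 1 N) if the gap is too small for it, or its blade goes at least 25 mm in if the gap takes it (((x of strip_a_c0 in the frame of gap below 0.05 m and x of middle_nose in the frame of gap between -0.008 and 0.01 m and height (world z) of middle_nose below 0.008 m and contact force between middle and strip_a above 1 N and y of middle_nose in the frame of gap between -0.155 and 0.155 m) or (x of strip_a_c0 in the frame of gap above 0.05 m and x of middle_nose in the frame of gap above 0.025 m and height (world z) of middle_nose below 0.012 m and y of middle_nose in the frame of gap between -0.155 and 0.155 m))).
3. if the middle leaf did not go in: the thin leaf is taken, or pushed, by its head; if it went in: the thick leaf is tried and its nose binds against the front edge (more than 1 N) (((x of strip_a_c0 in the frame of gap below 0.05 m and contact force between the fingers and thin_c1 above 0.8 N) or (x of strip_a_c0 in the frame of gap above 0.05 m and x of thick_nose in the frame of gap between -0.008 and 0.01 m and height (world z) of thick_nose below 0.008 m and contact force between thick and strip_b above 1 N and y of thick_nose in the frame of gap between -0.155 and 0.155 m))).
4. the thickest leaf that goes in is fully home: its head within 8 mm of the console's front edge, straight within 0.15 rad (((x of strip_a_c0 in the frame of gap below 0.05 m and x of thin in the frame of gap between -0.008 and 0.006 m and angle between the x axis of thin and the x axis of gap, either way round below 0.15 rad and height (world z) of thin_nose below 0.012 m and y of thin_nose in the frame of gap between -0.155 and 0.155 m) or (x of strip_a_c0 in the frame of gap above 0.05 m and x of middle in the frame of gap between -0.008 and 0.006 m and angle between the x axis of middle and the x axis of gap, either way round below 0.15 rad and height (world z) of middle_nose below 0.012 m and y of middle_nose in the frame of gap between -0.155 and 0.155 m))), for 0.1 s.
At the end, for the whole second after the job is handed in: The thickest leaf that goes in is home under the console: head within 8 mm of its front edge, straight within 0.15 rad. The other two leaves lie flat on the desk, anywhere; all is still (((x of strip_a_c0 in the frame of gap below 0.05 m and x of thin in the frame of gap between -0.008 and 0.006 m and angle between the x axis of thin and the x axis of gap, either way round below 0.15 rad and height (world z) of thin_nose below 0.012 m and y of thin_nose in the frame of gap between -0.155 and 0.155 m) or (x of strip_a_c0 in the frame of gap above 0.05 m and x of middle in the frame of gap between -0.008 and 0.006 m and angle between the x axis of middle and the x axis of gap, either way round below 0.15 rad and height (world z) of middle_nose below 0.012 m and y of middle_nose in the frame of gap between -0.155 and 0.155 m)) and height (world z) of each of thin, middle, thick below 0.008 m and angle between each of thin, middle, thick's own z axis and vertical below 0.12 rad and linear speed of each of thin, middle, thick below 0.02 m/s); the robot touches nothing.
It fails at once if the middle leaf's nose is brought within 15 mm of the console's front while the thin leaf has not yet left its pocket (x of middle_nose in the frame of gap above -0.015 m and y of middle_nose in the frame of gap between -0.155 and 0.155 m and distance of thin from where it was at the start of the episode below 0.03 m).
It fails at once if the thick leaf's nose is brought within 15 mm of the console's front while the middle leaf has not yet left its pocket (x of thick_nose in the frame of gap above -0.015 m and y of thick_nose in the frame of gap between -0.155 and 0.155 m and distance of middle from where it was at the start of the episode below 0.03 m).
It fails at once if the mouse is pushed away or tipped (distance of mouse from where it was at the start of the episode above 0.03 m or angle between mouse's own z axis and vertical above 0.3 rad).
It fails at once if the pot is pushed away or tipped (distance of pot from where it was at the start of the episode above 0.03 m or angle between pot's own z axis and vertical above 0.3 rad).
It fails at once if the module is pushed away or tipped (distance of module from where it was at the start of the episode above 0.03 m or angle between module's own z axis and vertical above 0.3 rad).
It also fails if it takes over 72 s, if anything falls off the work surface, if the arm or the gripper's body presses on something with over 40 N, if the wrist force passes 120 N, or if a joint passes its speed limit or range.

ROBOT

A 6-joint arm with a two-finger parallel gripper is mounted at the origin on the work surface. World frame = base frame: x ahead of the robot, y to its left, z up, the work surface at z = 0. Lengths are in m, angles in rad, forces in N, time in s.
With the tool pointing down it reaches from about 0.375 to 0.925 m from the base axis. Payload 5.7 kg.
Tool frame: the origin (TCP) lies midway between the tips of the shut fingers; the grasp point (between the pads) lies 19 mm behind it; z points along the fingers, y is the line along which they close (so a half turn about z gives the same grasp; the last joint's range is limited). The gripper opens to 85 mm and grips with 20 to 120 N. Pads are 22 mm wide; open, the fingers measure 114 mm over their backs; the gripper's body (76 mm by 85 mm) begins 54 mm behind the grasp point. The pads swing forward as they close: fully open they stand 13 mm farther back than shut.
Start: joints at [1.026, 0.359, 1.51, -0, 1.272, -0.115], TCP at [0.25, 0.545, 0.231] pointing down, gripper open.
Joint ranges: [-2.97, 2.97], [-1.01, 2.36], [0.21, 2.38], [-0.96, 4.11], [0.2, 2.71], [-2.98, 2.98]. Speed limits (rad/s): [2.39, 2.39, 3.14, 3.14, 3.14, 3.14].

INTERFACE

Orientations are given as a unit quaternion [w, x, y, z].
In Python, from rig import arm gives the robot as it stands. The module is installed in compiled form; this text tells all that it offers.
- The arm moves only by the tool arm_command, never from a script. Its argument "plan" is one flat list of numbers, 7 for each row, row after row: the turn, a rotation vector about the tool's x, y, z in units of 6 degrees (1.0 is 6 degrees), then the shift along the tool's x, y, z in units of 25 mm (1.0 is 25 mm), then the finger opening in mm, from 0 to 85.4. A call has 1 to 12 rows; each row is the pose to reach, as a shift and turn from the pose commanded when the call began, along the tool's axes at that moment; what a row does not reach only later rows make up. A row lasts 1/10 s, in which the tool goes at most 50 mm and 8.59 degrees, less where a joint would pass 70% of its speed; a pose out of reach is approached as far as the arm can. A call with a gripper value outside its range is refused whole. The fingers move at their own pace and stop on an object; the grip force is fixed at half the most. Time passes only in rows, so rows that repeat a pose let the fingers close. It gives the time, the measured TCP pose, the force, the opening and the grip force at its end, in the units of the state.
- arm.get_state(): the state, without advancing time (a new reading comes with each control period).
- arm.get_image(name): name is "scene" or "top"; returns the picture (480x640x3 uint8, red, green, blue); there is no depth.
- arm.camera_info(name): a dict with "camera_matrix" (3x3 intrinsics, pixels), "k1" (the pictures are not rectified: a ray, as slopes to the right and down, at radius r is drawn at 1 + k1 r^2 times it, then the intrinsics apply), "world_from_camera" (4x4, takes a point from camera to world coordinates). Camera axes: x right, y up, looking along -z (the intrinsics and any distortion apply to the point x, -y, -z); pixel columns grow to the right and rows downward; lengths in m; the calibration is good to about 2 mm. A picture is of the moment at which its call begins. camera_info takes no time and is no camera call.
- arm.sign_off(): hands the job in; it is judged then, once.
The state is a dict: "t": time; "joint_positions": joint angles; "dq": joint speeds; "joint_torque": joint torques, N m; "tool_pos": TCP position; "eef_rot": TCP orientation; "wrist_force": force on the tool from outside, world axes, zero at the start; "ft_torque": the same for the moment, N m; "finger_gap": opening from 0.0 (shut) to 1.0 (fully open); "grasp_force": force on a finger pad.
Only numpy, scipy, OpenCV 4.12 (cv2) and the standard library are available. Lean on these libraries where they do the work, as an engineer would, in place of code of your own. Each camera call takes 0.05 s, during which the arm holds its last target. There are 200 camera calls.

## Working session

There is one attempt and no reset: what is moved stays moved. The work goes in short steps, Python scripts to look and compute and a tool call to move; the robot and the scene stay as the last step left them, time stands still between calls to the robot, and variables do not carry over. Pictures are saved under pics/ and viewed, at most 10 in all, crops included, and the job is handed in when it is done.

Besides the shell and the picture viewer there is one more tool, called by a JSON object that holds its "method" and its "body". arm_command: Moves the arm, as the interface text tells. Its arguments: {"type":"object","properties":{"plan":{"type":"array","items":{"type":"number"}}},"required":["plan"]}

```bash
mkdir -p pics; cat > h.py <<'E'
import numpy as np, cv2
from rig import arm
def grab(n,f=None):
    im=arm.get_image(n)
    if f: cv2.imwrite('pics/'+f,im[:,:,::-1])
    return im
def ray(n,u,v):
    c=arm.camera_info(n);K=np.array(c['camera_matrix']);k=c['k1'];T=np.array(c['world_from_camera'])
    d=np.array([(u-K[0,2])/K[0,0],(v-K[1,2])/K[1,1]]);s=d.copy()
    for _ in range(20): s=d/(1+k*(s@s))
    return T[:3,3],T[:3,:3]@np.array([s[0],-s[1],-1])
def on(n,u,v,z):
    o,d=ray(n,u,v);return o+d*(z-o[2])/d[2]
def pix(n,p):
    c=arm.camera_info(n);K=np.array(c['camera_matrix']);T=np.array(c['world_from_camera'])
    q=T[:3,:3].T@(np.array(p)-T[:3,3]);s=np.array([q[0],-q[1]])/-q[2];s=s*(1+c['k1']*(s@s))
    return K[0,0]*s[0]+K[0,2],K[1,1]*s[1]+K[1,2]
E
python3 - <<'E'
from h import *
a=grab('scene','s1.png');b=grab('top','t1.png')
for n in('scene','top'):
    print(n,np.round(arm.camera_info(n)['world_from_camera'],3).tolist(),arm.camera_info(n)['camera_matrix'],arm.camera_info(n)['k1'])
print(arm.get_state())
E
```

```text
scene [[-0.274, -0.809, 0.52, 1.174], [0.962, -0.232, 0.145, 0.286], [0.003, 0.54, 0.842, 1.156], [0.0, 0.0, 0.0, 1.0]] [[560.07556653   0.         317.1666111 ]
 [  0.         560.07556653 242.72269125]
 [  0.           0.           1.        ]] -0.023287408346292535
top [[-0.016, 0.988, -0.156, 0.236], [-1.0, -0.015, 0.007, 0.084], [0.005, 0.156, 0.988, 1.502], [0.0, 0.0, 0.0, 1.0]] [[531.21570894   0.         321.01728585]
 [  0.         531.21570894 233.7659889 ]
 [  0.           0.           1.        ]] 0.01654024707710647
{'t': 0.1, 'joint_positions': array([ 1.02587595e+00,  3.59439143e-01,  1.51133081e+00, -3.31426262e-05,
        1.27251199e+00, -1.15115819e-01]), 'dq': array([ 7.36756764e-04, -1.97160671e-04, -3.52570515e-03,  6.05120089e-05,
       -1.68892688e-03, -2.91649373e-03]), 'joint_torque': array([ 2.12501709e-05, -5.28652382e+01, -2.79350138e+01, -3.32330155e-04,
        4.93544707e-03,  4.03953641e-05]), 'tool_pos': array([0.24971827, 0.54488165, 0.23053147]), 'eef_rot': array([-2.58734099e-04,  2.13247108e-01,  9.76997931e-01, -8.04194334e-04]), 'wrist_force': array([ 1.08728287, -0.65628543,  0.31872288]), 'ft_torque': array([ 0.03341738, -0.0513134 , -0.04957874]), 'grasp_force': 0.0, 'finger_gap': 0.9988874476775375}
```

View pics/s1.png

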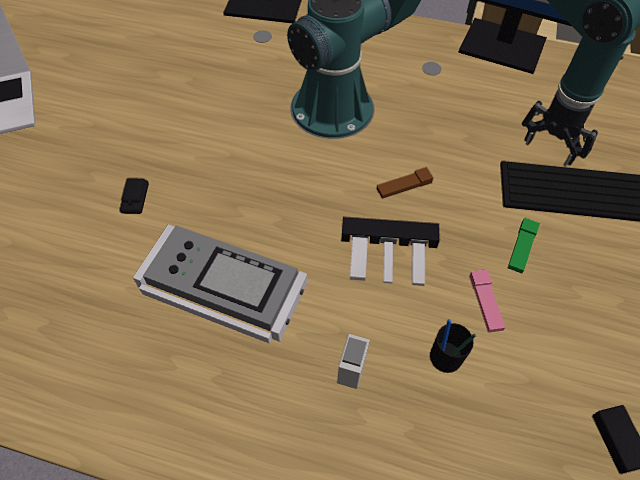

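View pics/t1.png

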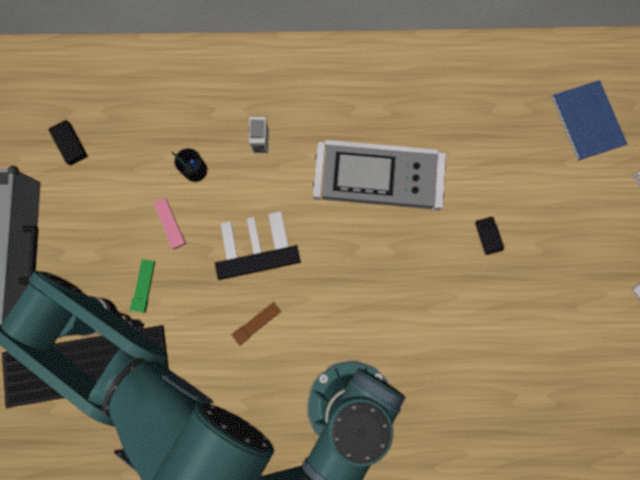

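The scene view shows three light-grey leaves in the black stand: (359,258) wide, (388,260) narrow and (418,262) medium. The look-alikes are brown (405,182), green (523,245) and pink (487,300). The console is at (220,280), the module at (353,360) and the pot at (452,348). Next is a close crop of the stand and console.

```bash
python3 - <<'E'
from h import *
s=cv2.imread('pics/s1.png');t=cv2.imread('pics/t1.png')
R=lambda im,x,y,w,h:cv2.resize(im[y:y+h,x:x+w],(400,300),interpolation=cv2.INTER_CUBIC)
cv2.imwrite('pics/c1.png',np.vstack([np.hstack([R(s,330,205,120,90),R(t,205,200,120,90)]),np.hstack([R(s,120,210,200,150),R(t,300,120,160,120)])]))
# white blades in top view
hsv=cv2.cvtColor(t,cv2.COLOR_BGR2HSV)
for n,im,roi in(('top',t,(205,200,100,60)),('scene',s,(340,232,100,60))):
    x,y,w,h=roi;m=cv2.inRange(cv2.cvtColor(im,cv2.COLOR_BGR2HSV)[y:y+h,x:x+w],(0,0,140),(180,45,255))
    cs,_=cv2.findContours(m,0,2)
    for c in cs:
        if cv2.contourArea(c)<60: continue
        b=cv2.boxPoints(cv2.minAreaRect(c+np.array([x,y])))
        print(n,cv2.contourArea(c));
        for p in b: print(np.round(p,1),np.round(on(n,*p,.012),4))
for n,im in(('top',t),('scene',s)):
    m=cv2.inRange(cv2.cvtColor(im,cv2.COLOR_BGR2HSV),(0,0,0),(180,255,60));x,y,w,h=(205,235,105,50) if n=='top' else (335,212,110,36)
    k=np.zeros_like(m);k[y:y+h,x:x+w]=m[y:y+h,x:x+w];c=max(cv2.findContours(k,0,2)[0],key=cv2.contourArea)
    b=cv2.boxPoints(cv2.minAreaRect(c));print('stand',n)
    for p in b: print(np.round(p,1),np.round(on(n,*p,.036),4))
E
```

```text
top 357.0
[220.  222.8] [0.5075 0.3595 0.012 ]
[230.8 221. ] [0.5122 0.3287 0.012 ]
[236.9 257.4] [0.408  0.3106 0.012 ]
[226.  259.2] [0.4034 0.3411 0.012 ]
top 244.5
[246. 218.] [0.5204 0.2857 0.012 ]
[253.7 216.5] [0.5245 0.2638 0.012 ]
[260.8 251.8] [0.4226 0.2435 0.012 ]
[253.1 253.4] [0.4185 0.2651 0.012 ]
top 437.5
[267.7 213.4] [0.5328 0.2238 0.012 ]
[281.  210.9] [0.5396 0.1858 0.012 ]
[287.8 246.3] [0.4371 0.1672 0.012 ]
[274.5 248.9] [0.4304 0.2047 0.012 ]
scene 430.0
[412. 243.] [0.4055 0.3101 0.012 ]
[424. 243.] [0.3975 0.3382 0.012 ]
[424. 283.] [0.5067 0.3575 0.012 ]
[412. 283.] [0.5144 0.3306 0.012 ]
scene 308.5
[383. 242.] [0.4221 0.2417 0.012 ]
[392. 242.] [0.4161 0.2627 0.012 ]
[392. 281.] [0.522  0.2848 0.012 ]
[383. 281.] [0.5277 0.2646 0.012 ]
scene 558.0
[349.5 275.8] [0.5358 0.1863 0.012 ]
[352.1 236.5] [0.4274 0.1656 0.012 ]
[367.6 237.6] [0.4199 0.2028 0.012 ]
[365.  276.9] [0.5285 0.2218 0.012 ]
stand top
[214.8 262.6] [0.3915 0.3679 0.036 ]
[296.1 245.5] [0.4358 0.1428 0.036 ]
[299.5 262.1] [0.3893 0.1335 0.036 ]
[218.3 279.2] [0.3456 0.3576 0.036 ]
stand scene
[340.9 240.7] [0.462  0.1453 0.036 ]
[342.6 216.6] [0.3928 0.1317 0.036 ]
[439.3 223.5] [0.3477 0.3632 0.036 ]
[437.6 247.6] [0.4177 0.3703 0.036 ]
```

View pics/c1.png

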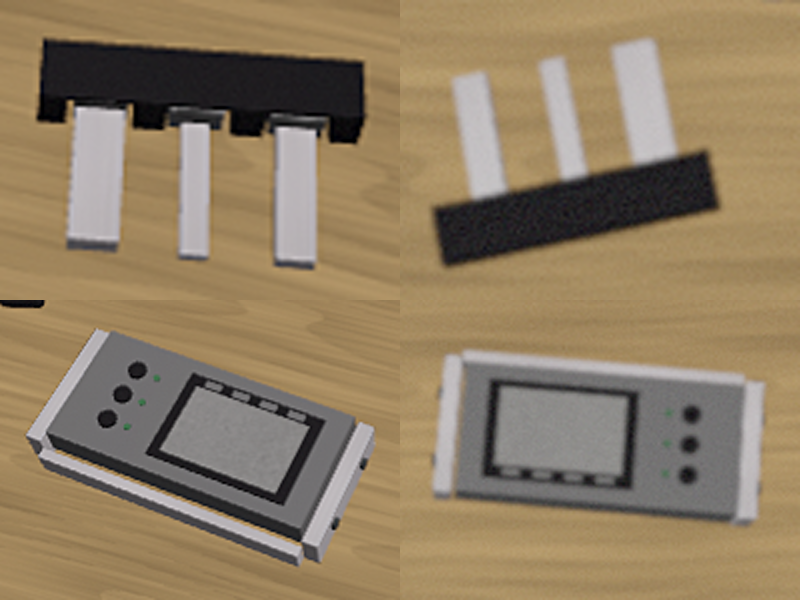

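The crop confirms the choice: the light-grey leaves are middle (left pocket in the top view), thin (centre) and thick (right). The console's back bar is on its far side (+x), so its front faces the robot. Next I measure the console front.

```bash
cat >> h.py <<'E'
def plan(x,y,z,yaw):  # yaw: world direction (deg) of leaf; prints turn/shift in move units
    from scipy.spatial.transform import Rotation as R
    s=arm.get_state();q=s['eef_rot'];r=R.from_quat([q[1],q[2],q[3],q[0]]);M=r.as_matrix()
    d=M.T@(np.array([x,y,z])-s['tool_pos'])/.025
    ty=np.deg2rad(yaw+90);best=None
    for k in(0,np.pi):
        Y=np.array([np.cos(ty+k),np.sin(ty+k),0]);Z=np.array([0,0,-1.]);T=np.c_[np.cross(Y,Z),Y,Z]
        v=np.rad2deg(R.from_matrix(M.T@T).as_rotvec())/6
        if best is None or np.linalg.norm(v)<np.linalg.norm(best): best=v
    print('t',round(s['t'],2),'turn',np.round(best,2),'shift',np.round(d,2),'tcp',np.round(s['tool_pos'],4),'gap',round(s['finger_gap']*85.4,1),'j6',round(s['joint_positions'][5],2),'F',np.round(s['wrist_force'],1))
E
python3 - <<'E'
from h import *
s=cv2.imread('pics/s1.png');t=cv2.imread('pics/t1.png')
for n,im,(x,y,w,h) in(('top',t,(300,120,160,120)),('scene',s,(120,210,200,150))):
    hs=cv2.cvtColor(im,cv2.COLOR_BGR2HSV)
    for name,lo,hi,z in(('grey',80,150,.055),):
        m=cv2.inRange(hs,(0,0,lo),(180,40,hi));k=np.zeros_like(m);k[y:y+h,x:x+w]=m[y:y+h,x:x+w]
        k=cv2.morphologyEx(k,cv2.MORPH_OPEN,np.ones((3,3)))
        c=cv2.convexHull(max(cv2.findContours(k,0,2)[0],key=cv2.contourArea))
        p=cv2.approxPolyN(c,4).reshape(-1,2)
        for q in p: print(n,np.round(q,1),np.round(on(n,*q,z),4))
a=on('top',322.8,198,.055);b=on('top',434.8,208,.055);print(a,b,np.linalg.norm(a-b))
a=on('scene',175,227.5,.055);b=on('scene',297.5+0,267.5,.055);print(a,b,np.linalg.norm(a-b))
plan(.462,.262,.06,10.8)
E
```

```text
top [437 154] [ 0.6878 -0.2583  0.055 ]
top [435 209] [ 0.5296 -0.2449  0.055 ]
top [323 196] [0.5713 0.0657 0.055 ]
top [325 144] [0.722  0.0575 0.055 ]
scene [299 268] [0.5716 0.0749 0.055 ]
scene [271 325] [0.7226 0.0582 0.055 ]
scene [142 276] [ 0.689  -0.2591  0.055 ]
scene [175 225] [ 0.5398 -0.2439  0.055 ]
[0.56561782 0.06634804 0.055     ] [ 0.53242358 -0.2444567   0.055     ] 0.31257229487974786
[ 0.54648277 -0.24096027  0.055     ] [0.57130053 0.07121598 0.055     ] 0.3131611908967718
t 0.1 turn [-0.02 -0.01 -5.9 ] shift [-12.44  -6.74   6.83] tcp [0.2497 0.5449 0.2305] gap 85.3 j6 -0.12 F [ 1.1 -0.7  0.3]
```

{"method": "arm_command", "body": {"plan": [0, 0, -1.4, -2.0, -1.1, 0.5, 45, 0, 0, -2.8, -4.0, -2.2, 1.0, 45, 0, 0, -4.2, -6.0, -3.3, 1.5, 45, 0, 0, -5.6, -8.0, -4.3, 2.0, 45, 0, 0, -5.9, -9.7, -5.3, 2.5, 45, 0, 0, -5.9, -11.1, -6.0, 3.5, 45, 0, 0, -5.9, -12.44, -6.74, 5.0, 45, 0, 0, -5.9, -12.44, -6.74, 6.0, 45, 0, 0, -5.9, -12.44, -6.74, 6.8, 45, 0, 0, -5.9, -12.44, -6.74, 6.8, 45]}}

```text
t: 1.1
tool_pos: [0.4601, 0.2601, 0.0577]
eef_rot: [-0.004, -0.093, 0.996, -0.001]
wrist_force: [-1.1, -0.8, -0.2]
finger_gap: 0.529
grasp_force: 0.0
```

```bash
python3 - <<'E'
from h import *
plan(.462,.262,.004,10.8)
R=lambda im,x,y,w,h:cv2.resize(im[y:y+h,x:x+w,::-1],(400,300),interpolation=cv2.INTER_CUBIC)
cv2.imwrite('pics/c2.png',np.hstack([R(grab('scene'),310,180,160,120),R(grab('top'),190,190,140,105)]))
E
```

```text
t 1.1 turn [-0.02 -0.08 -0.03] shift [-0.11  0.06  2.15] tcp [0.4601 0.2601 0.0577] gap 45.2 j6 -1.37 F [-1.1 -0.8 -0.2]
```

View pics/c2.png

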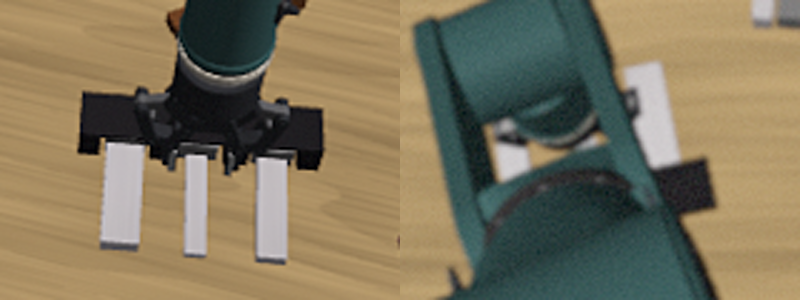

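The gripper is over the thin blade at scene crop (195,200), with its fingers on both sides and clear of the neighbouring blades. Descending and closing.

{"method": "arm_command", "body": {"plan": [0, 0, 0, -0.1, 0.06, 0.8, 45, 0, 0, 0, -0.1, 0.06, 1.6, 45, 0, 0, 0, -0.1, 0.06, 2.15, 45, 0, 0, 0, -0.1, 0.06, 2.15, 45, 0, 0, 0, -0.1, 0.06, 2.15, 10, 0, 0, 0, -0.1, 0.06, 2.15, 10, 0, 0, 0, -0.1, 0.06, 2.15, 10, 0, 0, 0, -0.1, 0.06, 2.15, 10]}}

```text
t: 2.0
tool_pos: [0.4652, 0.2649, 0.0083]
eef_rot: [0.001, -0.094, 0.996, 0.0]
wrist_force: [0.6, 1.3, 4.5]
finger_gap: 0.116
grasp_force: 2.6
```

{"method": "arm_command", "body": {"plan": [0, 0, 0, 0, 0, 0, 40, 0, 0, 0, 0, 0, 0, 40, 0, 0, 0, 0, 0, 0, 40, 0, 0, 0, 0.1, -0.05, 0.25, 40, 0, 0, 0, 0.1, -0.05, 0.25, 40, 0, 0, 0, 0.1, -0.05, 0.25, 40]}}

```text
t: 2.6
tool_pos: [0.4619, 0.2626, 0.0008]
eef_rot: [-0.001, -0.094, 0.996, -0.0]
wrist_force: [0.3, 0.2, -0.1]
finger_gap: 0.466
grasp_force: 0.0
```

{"method": "arm_command", "body": {"plan": [0, 0, 0, 0, 0, 0, 12, 0, 0, 0, 0, 0, 0, 12, 0, 0, 0, 0, 0, 0, 12, 0, 0, 0, 0, 0, 0, 12, 0, 0, 0, 0, 0, 0, 12]}}

```text
t: 3.1
tool_pos: [0.4626, 0.2629, 0.0015]
eef_rot: [0.0, -0.094, 0.996, 0.0]
wrist_force: [-0.8, -0.3, 4.6]
finger_gap: 0.21
grasp_force: 59.1
```

{"method": "arm_command", "body": {"plan": [0, 0, 0, -0.6, 0, -0.03, 12, 0, 0, 0, -1.2, 0, -0.04, 12, 0, 0, 0, -1.8, 0, -0.04, 12, 0, 0, 0, -2.3, 0, -0.04, 12, 0, 0, 0, -2.3, 0, -0.04, 12, 0, 0, 0, -2.3, 0, -0.6, 12, 0, 0, 0, -2.3, 0, -1.6, 12, 0, 0, 0, -2.3, 0, -2.4, 12, 0, 0, 0, -2.3, 0, -2.4, 12, 0, 0, 0, -2.3, 0, -2.4, 12]}}

```text
t: 4.1
tool_pos: [0.5184, 0.2736, 0.0619]
eef_rot: [0.0, -0.094, 0.996, 0.0]
wrist_force: [-0.9, 0.1, -1.1]
finger_gap: 0.211
grasp_force: 58.8
```

```bash
python3 - <<'E'
from h import *
g=np.array([.5545,-.0865]);a=np.deg2rad(-5.5);e=np.array([np.cos(a),np.sin(a)]);n=np.array([-e[1],e[0]])
p=g-.120*e-.09*n; plan(*p,.06,-5.5)
R=lambda im,x,y,w,h:cv2.resize(im[y:y+h,x:x+w,::-1],(400,300),interpolation=cv2.INTER_CUBIC)
cv2.imwrite('pics/c3.png',np.hstack([R(grab('scene'),310,180,160,120),R(grab('top'),190,160,140,105)]))
E
```

```text
t 4.1 turn [0.   0.   2.71] shift [  6.89 -16.53   0.07] tcp [0.5184 0.2736 0.0619] gap 18.0 j6 -1.39 F [-0.9  0.1 -1.1]
```

View pics/c3.png

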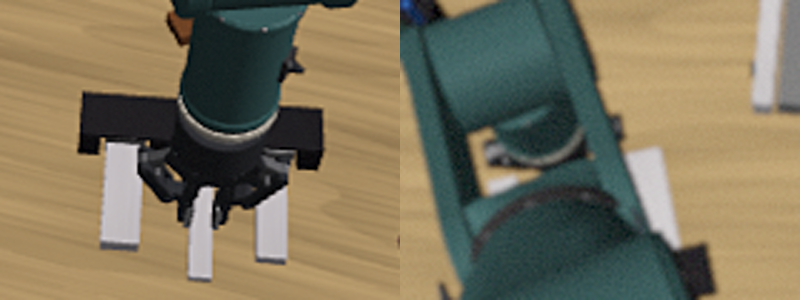

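The thin leaf is held level in the fingers, out of its pocket, with its nose at scene (390,291). Carrying it to a spot in front of the console.

{"method": "arm_command", "body": {"plan": [0, 0, 0.3, 0.8, -1.7, -0.3, 12, 0, 0, 0.6, 1.6, -3.4, -0.6, 12, 0, 0, 0.9, 2.4, -5.1, -0.6, 12, 0, 0, 1.2, 3.1, -6.8, -0.6, 12, 0, 0, 1.5, 3.8, -8.5, -0.6, 12, 0, 0, 1.8, 4.5, -10.2, -0.6, 12, 0, 0, 2.1, 5.2, -11.9, -0.6, 12, 0, 0, 2.4, 5.9, -13.6, -0.6, 12, 0, 0, 2.7, 6.5, -15.3, -0.4, 12, 0, 0, 2.7, 6.89, -16.5, 0.07, 12, 0, 0, 2.7, 6.89, -16.5, 0.07, 12, 0, 0, 2.7, 6.89, -16.5, 0.07, 12]}}

```text
t: 5.4
tool_pos: [0.4256, -0.1637, 0.0586]
eef_rot: [-0.001, 0.048, 0.999, 0.001]
wrist_force: [-1.1, 0.1, -1.0]
finger_gap: 0.209
grasp_force: 58.9
```

```bash
cat >> h.py <<'E'
G=np.array([.5545,-.0865]);_a=np.deg2rad(-5.5);EX=np.array([np.cos(_a),np.sin(_a)]);EY=np.array([-EX[1],EX[0]])
def gp(x,y,z,yaw=-5.5): plan(*(G+x*EX+y*EY),z,yaw)
def where(p): d=np.array(p)[:2]-G; return np.round([d@EX,d@EY],4)
E
python3 - <<'E'
from h import *
gp(-.12,-.09,.0025)
R=lambda im,x,y,w,h:cv2.resize(im[y:y+h,x:x+w,::-1],(400,300),interpolation=cv2.INTER_CUBIC)
cv2.imwrite('pics/c4.png',np.hstack([R(grab('scene'),120,150,200,150),R(grab('top'),320,130,160,120)]))
E
```

```text
t 5.4 turn [ 0.01 -0.02 -0.01] shift [-0.04 -0.03  2.24] tcp [ 0.4256 -0.1637  0.0586] gap 17.9 j6 -1.99 F [-1.1  0.1 -1. ]
```

View pics/c4.png

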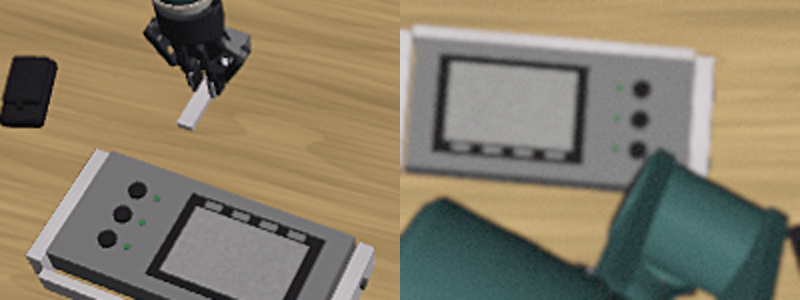

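The blade is level ahead of the gripper, with its nose at scene (213,213), and the console front is beyond it. Checking the blade's yaw from its pixels.

```bash
python3 - <<'E'
from h import *
s=grab('scene');x,y,w,h=195,180,35,40
m=cv2.inRange(cv2.cvtColor(s,cv2.COLOR_RGB2HSV)[y:y+h,x:x+w],(0,0,140),(180,45,255))
c=max(cv2.findContours(m,0,2)[0],key=cv2.contourArea)+np.array([x,y])
b=cv2.boxPoints(cv2.minAreaRect(c))
for p in b: q=on('scene',*p,.064);print(p,q,where(q))
l=cv2.fitLine(c,2,0,.01,.01).ravel();u=on('scene',l[2]-12*l[0],l[3]-12*l[1],.064);v=on('scene',l[2]+12*l[0],l[3]+12*l[1],.064);d=v-u
print(np.rad2deg(np.arctan2(d[1],d[0])))
print(pix('scene',[*(G-.059*EX-.09*EY),.064]),pix('scene',[*(G-.1*EX-.09*EY),.064]))
E
```

```text
[208.41176 210.64706] [ 0.48418196 -0.1791346   0.064     ] [-0.0611 -0.0989]
[221.82353 188.29413] [ 0.41151721 -0.17278089  0.064     ] [-0.1341 -0.0996]
[229.4706  192.88235] [ 0.41972431 -0.14952288  0.064     ] [-0.1281 -0.0757]
[216.05882 215.23529] [ 0.49177106 -0.15645634  0.064     ] [-0.0557 -0.0756]
177.95256879334494
(np.float64(211.32864578042583), np.float64(212.41852623171445)) (np.float64(219.05927924519227), np.float64(199.6947122087672))
```

{"method": "arm_command", "body": {"plan": [0, 0, 0, 0, 0, 1.0, 12, 0, 0, 0, 0, 0, 1.8, 12, 0, 0, 0, 0, 0, 2.15, 12, 0, 0, 0, 0, 0, 2.24, 12, 0, 0, 0, 0, 0, 2.24, 12, 0, 0, 0, 0, 0, 2.24, 12]}}

```text
t: 6.15
tool_pos: [0.4274, -0.1638, 0.0042]
eef_rot: [0.0, 0.047, 0.999, -0.0]
wrist_force: [-0.2, 0.4, -0.7]
finger_gap: 0.209
grasp_force: 58.9
```

{"method": "arm_command", "body": {"plan": [0, 0, 0, 0, 0, 0.08, 12, 0, 0, 0, -0.5, 0, 0.08, 12, 0, 0, 0, -1.0, 0, 0.08, 12, 0, 0, 0, -1.5, 0, 0.08, 12, 0, 0, 0, -2.0, 0, 0.08, 12, 0, 0, 0, -2.3, 0, 0.08, 12, 0, 0, 0, -2.6, 0, 0.08, 12, 0, 0, 0, -2.9, 0, 0.08, 12, 0, 0, 0, -3.2, 0, 0.08, 12, 0, 0, 0, -3.5, 0, 0.08, 12, 0, 0, 0, -3.7, 0, 0.08, 12, 0, 0, 0, -3.7, 0, 0.08, 12]}}

```text
t: 7.35
tool_pos: [0.5202, -0.1729, 0.0016]
eef_rot: [0.001, 0.047, 0.999, -0.0]
wrist_force: [0.2, 0.4, -0.1]
finger_gap: 0.211
grasp_force: 59.0
```

{"method": "arm_command", "body": {"plan": [0, 0, 0, 0, 0, 0, 12, 0, 0, 0, 0, 0, 0, 38, 0, 0, 0, 0, 0, 0, 38, 0, 0, 0, 0, 0, 0, 38, 0, 0, 0, 0, 0, -1.0, 38, 0, 0, 0, 0, 0, -2.5, 38, 0, 0, 0, 0.6, 0, -4, 45, 0, 0, 0, 0.6, 0, -4, 45, 0, 0, 0, 0.6, 0, -4, 45]}}

```text
t: 8.25
tool_pos: [0.5043, -0.1714, 0.1024]
eef_rot: [0.001, 0.047, 0.999, -0.0]
wrist_force: [-0.1, 0.4, -0.7]
finger_gap: 0.525
grasp_force: 0.0
```

```bash
python3 - <<'E'
from h import *
plan(.449,.3333,.06,10.4)
s=grab('scene');x,y,w,h=170,170,80,60
m=cv2.inRange(cv2.cvtColor(s,cv2.COLOR_RGB2HSV)[y:y+h,x:x+w],(0,0,140),(180,45,255))
for c in cv2.findContours(m,0,2)[0]:
    if cv2.contourArea(c)<40: continue
    for p in cv2.boxPoints(cv2.minAreaRect(c+np.array([x,y]))): print(p,where(on('scene',*p,.012)))
E
```

```text
t 8.25 turn [-0.01  0.02 -2.64] shift [ 4.12 19.89  1.67] tcp [ 0.5043 -0.1714  0.1024] gap 44.8 j6 -1.93 F [-0.1  0.4 -0.7]
[208.89233 228.93849] [-0.0425 -0.0973]
[215.04617 218.16927] [-0.0771 -0.098 ]
[222.58463 222.47694] [-0.0722 -0.0746]
[216.43079 233.24617] [-0.0379 -0.0742]
```

{"method": "arm_command", "body": {"plan": [0, 0, -0.3, 0.4, 1.9, 0, 52, 0, 0, -0.6, 0.8, 3.8, 0, 52, 0, 0, -0.9, 1.2, 5.7, 0, 52, 0, 0, -1.2, 1.6, 7.6, 0, 52, 0, 0, -1.5, 2.0, 9.5, 0, 52, 0, 0, -1.8, 2.4, 11.4, 0, 52, 0, 0, -2.1, 2.8, 13.3, 0, 52, 0, 0, -2.4, 3.2, 15.2, 0, 52, 0, 0, -2.6, 3.6, 17.1, 0.3, 52, 0, 0, -2.64, 3.9, 18.6, 1.0, 52, 0, 0, -2.64, 4.12, 19.9, 1.67, 52, 0, 0, -2.64, 4.12, 19.9, 1.67, 52]}}

```text
t: 9.5
tool_pos: [0.4464, 0.3367, 0.0561]
eef_rot: [-0.002, -0.093, 0.996, -0.0]
wrist_force: [-1.1, -0.0, -0.0]
finger_gap: 0.605
grasp_force: 0.0
```

```bash
python3 - <<'E'
from h import *
plan(.449,.3333,.001,10.4)
im=grab('scene')
cv2.imwrite('pics/c5.png',cv2.resize(im[180:300,320:480,::-1],(640,480),interpolation=cv2.INTER_CUBIC))
E
```

```text
t 9.5 turn [-0.01 -0.04  0.04] shift [-0.09 -0.15  2.21] tcp [0.4464 0.3367 0.0561] gap 51.7 j6 -1.23 F [-1.1 -0.  -0. ]
```

View pics/c5.png

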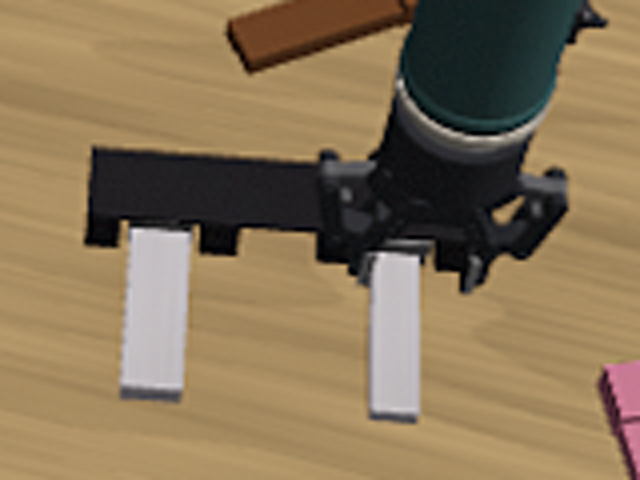

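The wide blade at crop (155,310) is the thick leaf, and the gripper is over the middle leaf at (395,330). The apparent offset between fingers and blade is height parallax. Descending and gripping.

{"method": "arm_command", "body": {"plan": [0, 0, 0, 0, 0, 0.8, 52, 0, 0, 0, 0, 0, 1.6, 52, 0, 0, 0, 0, 0, 2.2, 52, 0, 0, 0, 0, 0, 2.36, 52, 0, 0, 0, 0, 0, 2.36, 52, 0, 0, 0, 0, 0, 2.36, 20, 0, 0, 0, 0, 0, 2.36, 20, 0, 0, 0, 0, 0, 2.36, 20, 0, 0, 0, 0, 0, 2.36, 20]}}

```text
t: 10.45
tool_pos: [0.4492, 0.334, 0.0018]
eef_rot: [0.001, -0.091, 0.996, 0.0]
wrist_force: [-0.1, -2.4, 6.8]
finger_gap: 0.308
grasp_force: 59.9
```

{"method": "arm_command", "body": {"plan": [0, 0, 0, -0.5, 0, -0.03, 20, 0, 0, 0, -1.1, 0, -0.04, 20, 0, 0, 0, -1.7, 0, -0.04, 20, 0, 0, 0, -2.3, 0, -0.04, 20, 0, 0, 0, -2.3, 0, -0.04, 20, 0, 0, 0, -2.3, 0, -1.0, 20, 0, 0, 0, -2.3, 0, -2.0, 20, 0, 0, 0, -2.3, 0, -3.0, 20, 0, 0, 0, -2.3, 0, -3.0, 20, 0, 0, 0, -2.3, 0, -3.0, 20]}}

```text
t: 11.45
tool_pos: [0.5045, 0.3442, 0.0759]
eef_rot: [0.0, -0.091, 0.996, 0.0]
wrist_force: [0.5, 0.5, -1.6]
finger_gap: 0.3
grasp_force: 59.5
```

```bash
python3 - <<'E'
from h import *
gp(-.125,0.005,.06)
E
```

```text
t 11.45 turn [0.   0.   2.65] shift [  5.9  -15.74   0.63] tcp [0.5045 0.3442 0.0759] gap 25.7 j6 -1.27 F [ 0.5  0.5 -1.6]
```

{"method": "arm_command", "body": {"plan": [0, 0, 0.3, 0.8, -1.7, 0, 20, 0, 0, 0.6, 1.6, -3.4, 0, 20, 0, 0, 0.9, 2.4, -5.1, 0, 20, 0, 0, 1.2, 3.1, -6.8, 0, 20, 0, 0, 1.5, 3.8, -8.5, 0, 20, 0, 0, 1.8, 4.4, -10.2, 0, 20, 0, 0, 2.1, 5.0, -11.9, 0, 20, 0, 0, 2.4, 5.5, -13.6, 0, 20, 0, 0, 2.65, 5.8, -15.0, 0.3, 20, 0, 0, 2.65, 5.9, -15.74, 0.6, 20, 0, 0, 2.65, 5.9, -15.74, 0.6, 20, 0, 0, 2.65, 5.9, -15.74, 0.6, 20]}}

```text
t: 12.65
tool_pos: [0.4297, -0.0689, 0.0599]
eef_rot: [-0.001, 0.049, 0.999, 0.001]
wrist_force: [0.5, -0.1, -1.1]
finger_gap: 0.309
grasp_force: 59.6
```

```bash
python3 - <<'E'
from h import *
gp(-.125,0.005,.0035)
s=grab('scene');x,y,w,h=225,180,60,70
m=cv2.inRange(cv2.cvtColor(s,cv2.COLOR_RGB2HSV)[y:y+h,x:x+w],(0,0,140),(180,45,255))
for c in cv2.findContours(m,0,2)[0]:
    if cv2.contourArea(c)<60: continue
    for p in cv2.boxPoints(cv2.minAreaRect(c+np.array([x,y]))): print(p,where(on('scene',*p,.07)))
E
```

```text
t 12.65 turn [ 0.01 -0.03 -0.01] shift [-0.04 -0.02  2.26] tcp [ 0.4297 -0.0689  0.0599] gap 26.3 j6 -1.79 F [ 0.5 -0.1 -1.1]
[242.85986 218.92355] [-0.0659 -0.0089]
[257.22928 192.57959] [-0.1499 -0.0101]
[268.5796  198.77066] [-0.1428  0.0234]
[254.21017 225.11462] [-0.0596  0.0236]
```

{"method": "arm_command", "body": {"plan": [0, 0, 0, 0, 0, 1.0, 20, 0, 0, 0, 0, 0, 1.8, 20, 0, 0, 0, 0, 0, 2.2, 20, 0, 0, 0, 0, 0, 2.3, 20, 0, 0, 0, 0, 0, 2.3, 20, 0, 0, 0, 0, 0, 2.3, 20]}}

```text
t: 13.3
tool_pos: [0.4316, -0.0693, 0.0039]
eef_rot: [0.0, 0.048, 0.999, -0.0]
wrist_force: [0.5, 0.5, -0.5]
finger_gap: 0.306
grasp_force: 59.6
```

{"method": "arm_command", "body": {"plan": [0, 0, 0, 0, 0, 0.07, 20, 0, 0, 0, -0.6, 0, 0.07, 20, 0, 0, 0, -1.2, 0, 0.07, 20, 0, 0, 0, -1.7, 0, 0.07, 20, 0, 0, 0, -2.0, 0, 0.07, 20, 0, 0, 0, -2.2, 0, 0.07, 20, 0, 0, 0, -2.4, 0, 0.07, 20, 0, 0, 0, -2.5, 0, 0.07, 20, 0, 0, 0, -2.6, 0, 0.07, 20, 0, 0, 0, -2.6, 0, 0.07, 20]}}

```text
t: 14.3
tool_pos: [0.4934, -0.075, 0.0018]
eef_rot: [-0.002, 0.048, 0.999, 0.0]
wrist_force: [-4.5, 1.4, 10.2]
finger_gap: 0.307
grasp_force: 60.9
```

{"method": "arm_command", "body": {"plan": [0, 0, 0, -0.1, 0, 0, 20, 0, 0, 0, -0.2, 0, 0, 20, 0, 0, 0, -0.2, 0, 0, 20]}}

```text
t: 14.6
tool_pos: [0.4945, -0.075, 0.0018]
eef_rot: [-0.006, 0.047, 0.999, 0.001]
wrist_force: [-13.7, -1.4, 19.3]
finger_gap: 0.307
grasp_force: 62.1
```

Forward force jumped to 14 N over the last 1 mm, so the middle leaf binds. To rule out a tilted grip, I'll back off, release it flat, regrip and try again.

{"method": "arm_command", "body": {"plan": [0, 0, 0, 0.5, 0, 0, 20, 0, 0, 0, 0.6, 0, 0, 20, 0, 0, 0, 0.6, 0, 0, 45, 0, 0, 0, 0.6, 0, 0, 45, 0, 0, 0, 0.6, 0, 0, 45, 0, 0, 0, 0.6, 0, -0.02, 20, 0, 0, 0, 0.6, 0, -0.02, 20, 0, 0, 0, 0.6, 0, -0.02, 20, 0, 0, 0, 0.6, 0, -0.02, 20]}}

```text
t: 15.5
tool_pos: [0.4861, -0.0747, 0.0023]
eef_rot: [0.0, 0.048, 0.999, -0.0]
wrist_force: [-0.4, 0.5, 5.0]
finger_gap: 0.307
grasp_force: 59.6
```

{"method": "arm_command", "body": {"plan": [0, 0, 0, -0.2, 0, -0.02, 20, 0, 0, 0, -0.4, 0, -0.02, 20, 0, 0, 0, -0.6, 0, -0.02, 20, 0, 0, 0, -0.7, 0, -0.02, 20, 0, 0, 0, -0.75, 0, -0.02, 20, 0, 0, 0, -0.75, 0, -0.02, 20]}}

```text
t: 16.1
tool_pos: [0.4957, -0.0754, 0.0022]
eef_rot: [-0.008, 0.047, 0.999, 0.001]
wrist_force: [-19.5, -5.5, 23.6]
finger_gap: 0.305
grasp_force: 62.0
```

It binds again at the same spot, so the gap is too small for the middle leaf and the thin leaf is the one to push home. Backing off and releasing the middle leaf.

{"method": "arm_command", "body": {"plan": [0, 0, 0, 0.5, 0, -0.02, 20, 0, 0, 0, 1.3, 0, -0.02, 20, 0, 0, 0, 1.3, 0, 0, 45, 0, 0, 0, 1.3, 0, 0, 45, 0, 0, 0, 1.3, 0, 0, 45, 0, 0, 0, 1.3, 0, -1.5, 50, 0, 0, 0, 1.3, 0, -3, 60, 0, 0, 0, 1.3, 0, -4, 64, 0, 0, 0, 1.3, 0, -4, 64, 0, 0, 0, 1.3, 0, -4, 64]}}

```text
t: 17.1
tool_pos: [0.4736, -0.0737, 0.1031]
eef_rot: [0.001, 0.048, 0.999, -0.0]
wrist_force: [-0.3, -0.1, -0.5]
finger_gap: 0.75
grasp_force: 0.0
```

```bash
python3 - <<'E'
from h import *
im=grab('scene');cv2.imwrite('pics/c6.png',cv2.resize(im[160:310,120:320,::-1],(800,600),interpolation=cv2.INTER_CUBIC))
gp(-.099,-.087,.05)
E
```

```text
t 17.15 turn [-0.  0.  0.] shift [ 0.65 -3.69  2.09] tcp [ 0.4725 -0.0734  0.1022] gap 64.2 j6 -1.77 F [-0.9 -0.  -0.7]
```

View pics/c6.png

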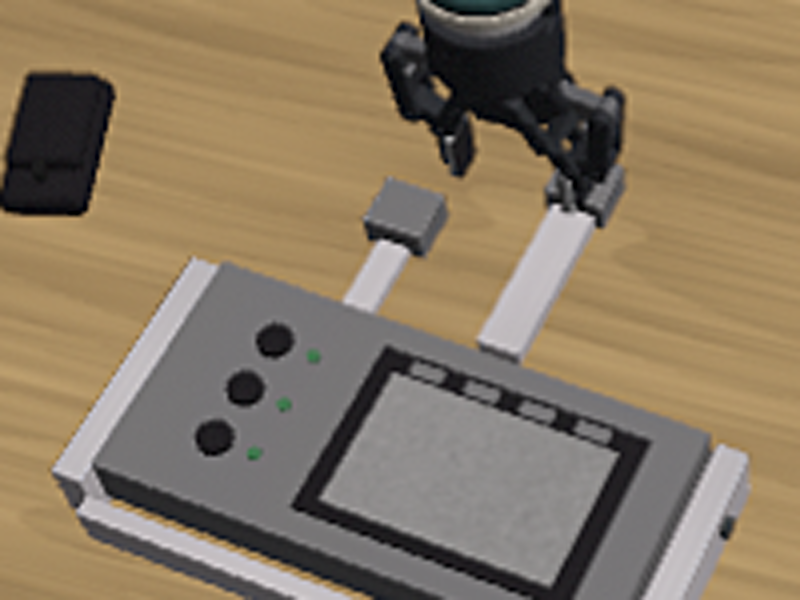

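The thin leaf lies straight under the edge, with its head top near crop (406,211), scene (221.5,213). The middle leaf lies flat with its nose at the edge, around crop (500,350). Checking the head's position.

```bash
python3 - <<'E'
from h import *
for u,v in((406,211),(393,180),(447,208),(418,241),(365,212)): print(where(on('scene',120+u/4,160+v/4,.024)))
E
```

```text
[-0.0908 -0.085 ]
[-0.1093 -0.1034]
[-0.1022 -0.0623]
[-0.0731 -0.0679]
[-0.0808 -0.1084]
```

{"method": "arm_command", "body": {"plan": [0, 0, 0, 0.2, -1.3, 0, 64, 0, 0, 0, 0.4, -2.6, 0, 64, 0, 0, 0, 0.62, -3.65, 0, 64, 0, 0, 0, 0.62, -3.65, 1.0, 64, 0, 0, 0, 0.62, -3.65, 2.0, 64, 0, 0, 0, 0.62, -3.65, 3.0, 64, 0, 0, 0, 0.62, -3.65, 3.9, 64, 0, 0, 0, 0.62, -3.65, 3.9, 64, 0, 0, 0, 0.62, -3.65, 3.9, 34, 0, 0, 0, 0.62, -3.65, 3.9, 34, 0, 0, 0, 0.62, -3.65, 3.9, 34, 0, 0, 0, 0.62, -3.65, 3.9, 34]}}

```text
t: 18.35
tool_pos: [0.4486, -0.163, 0.0059]
eef_rot: [0.001, 0.048, 0.999, -0.0]
wrist_force: [0.3, 0.4, -0.3]
finger_gap: 0.455
grasp_force: 60.1
```

```bash
python3 - <<'E'
from h import *
gp(-.024,-.087,.005); print(where(arm.get_state()['tool_pos']),arm.get_state()['grasp_force'])
E
```

```text
t 18.35 turn [-0.01  0.01  0.  ] shift [-2.96 -0.03  0.04] tcp [ 0.4486 -0.163   0.0059] gap 38.9 j6 -1.97 F [ 0.3  0.4 -0.3]
[-0.098  -0.0863] 60.064101219177246
```

{"method": "arm_command", "body": {"plan": [0, 0, 0, -0.5, 0, 0, 34, 0, 0, 0, -1.0, 0, 0, 34, 0, 0, 0, -1.5, 0, 0, 34, 0, 0, 0, -2.0, 0, 0, 34, 0, 0, 0, -2.4, 0, 0, 34, 0, 0, 0, -2.6, 0, 0, 34, 0, 0, 0, -2.7, 0, 0, 34, 0, 0, 0, -2.8, 0, 0, 34, 0, 0, 0, -2.8, 0, 0, 34]}}

```text
t: 19.25
tool_pos: [0.5179, -0.1693, 0.0055]
eef_rot: [-0.0, 0.048, 0.999, -0.0]
wrist_force: [-3.8, 1.5, 7.9]
finger_gap: 0.453
grasp_force: 61.2
```

{"method": "arm_command", "body": {"plan": [0, 0, 0, -0.05, 0, 0, 34, 0, 0, 0, -0.1, 0, 0, 34, 0, 0, 0, -0.15, 0, 0, 34, 0, 0, 0, -0.2, 0, 0, 34, 0, 0, 0, -0.2, 0, 0, 34]}}

```text
t: 19.75
tool_pos: [0.522, -0.1696, 0.0055]
eef_rot: [-0.001, 0.048, 0.999, 0.0]
wrist_force: [-6.3, -0.1, 10.9]
finger_gap: 0.454
grasp_force: 61.5
```

{"method": "arm_command", "body": {"plan": [0, 0, 0, -0.1, 0, -0.02, 34, 0, 0, 0, -0.2, 0, -0.02, 34, 0, 0, 0, -0.2, 0, -0.02, 34]}}

```text
t: 20.05
tool_pos: [0.522, -0.1695, 0.0055]
eef_rot: [-0.006, 0.047, 0.999, 0.001]
wrist_force: [-17.2, -3.1, 17.1]
finger_gap: 0.452
grasp_force: 62.5
```

```bash
python3 - <<'E'
from h import *
im=grab('scene');cv2.imwrite('pics/c7.png',cv2.resize(im[175:265,160:280,::-1],(800,600),interpolation=cv2.INTER_CUBIC))
print(where(arm.get_state()['tool_pos']))
E
```

```text
[-0.0243 -0.0857]
```

View pics/c7.png

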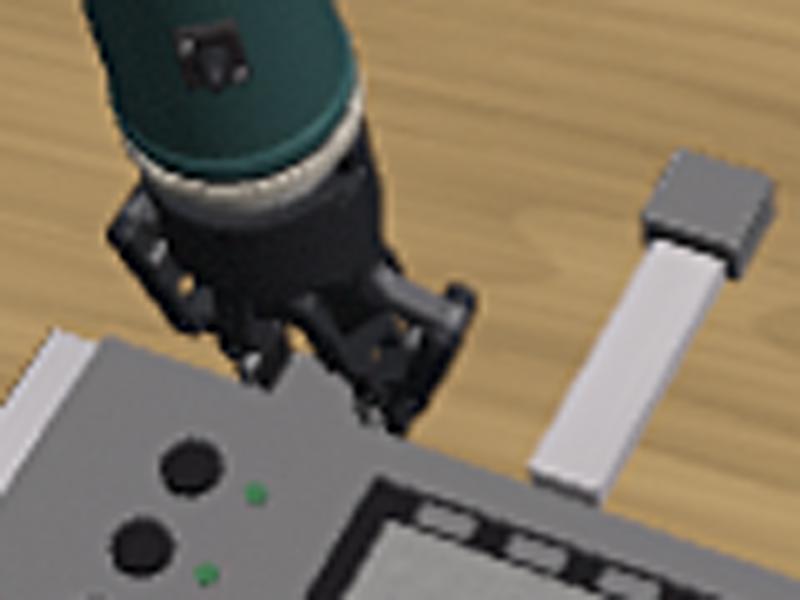

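The head is at the console front with no blade showing, and the push stopped hard at 17 N, so the leaf is home. I'll relax the push, open, lift away and check.

{"method": "arm_command", "body": {"plan": [0, 0, 0, 0.15, 0, 0, 34, 0, 0, 0, 0.15, 0, 0, 62, 0, 0, 0, 0.15, 0, 0, 62, 0, 0, 0, 0.15, 0, 0, 62, 0, 0, 0, 0.15, 0, -0.5, 62, 0, 0, 0, 0.15, 0, -1.5, 62, 0, 0, 0, 0.3, 0, -3, 62, 0, 0, 0, 1.3, 0, -4.5, 62, 0, 0, 0, 3, 0, -6, 62, 0, 0, 0, 4, 0, -6.5, 62, 0, 0, 0, 4, 0, -6.5, 62, 0, 0, 0, 4, 0, -6.5, 62]}}

```text
t: 21.3
tool_pos: [0.4287, -0.1611, 0.1694]
eef_rot: [0.001, 0.048, 0.999, -0.001]
wrist_force: [1.1, -0.2, -0.0]
finger_gap: 0.723
grasp_force: 0.0
```

```bash
python3 - <<'E'
from h import *
s=grab('scene');cv2.imwrite('pics/c8.png',cv2.resize(s[120:345,120:420,::-1],(800,600),interpolation=cv2.INTER_CUBIC))
E
```

```text
(no output)
```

View pics/c8.png

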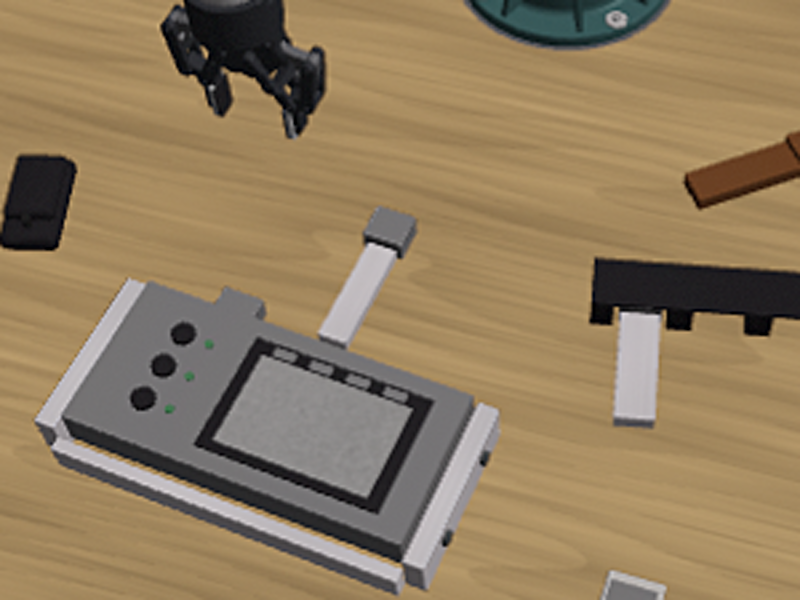

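The thin head sits against the console front at crop (240,300). The middle leaf lies flat at (360,290), the thick leaf is still in its pocket, and the gripper is clear. One check on the head's rear edge.

```bash
python3 - <<'E'
from h import *
for u,v in((224,289),(267,303)): print(where(on('scene',120+u/2.667,120+v/2.667,.024)))
E
```

```text
[-0.0331 -0.1037]
[-0.0337 -0.0601]
```

Rear edge is 33–34 mm out for a 36 mm head, and square to the front, so the leaf is home and straight. Handing in.

```bash
python3 -c "
from rig import arm
print(arm.sign_off())"
```

```text
the job is handed in; nothing more can be done
None
```

The job is handed in: the middle leaf bound at the console's front edge on two tries, so I pushed the thin leaf home by its head, straight and hard against the front; the middle leaf lies flat on the desk, and the thick leaf was never moved.

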